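# Set a brass plate on the bending block

## Task

A brass plate lies on the low dark bending block and is to be set for bending. Push it with the fingertips, without ever picking it up or lifting it, so that its long far edge lies flat against the aluminium fence and its marked end sticks out past the block's right-hand end (as seen from the robot), with the red line right over that end's edge. Then take the hand away, and leave the other things on the worktop where they are.

Things in the scene. Friction and masses are not known exactly. Their poses are not given: they have to be found in the camera images.
- block: bending block, dark steel, fixed: 130 (its x) x 220 (its y) x 30 mm, flat top at z = 30 mm, turned 0 to 0.4 rad about the vertical. Origin at the centre of its underside; +x points away from the robot to the fence, +y to its left end. The aluminium fence, 12 mm thick, 10 mm above the top, runs along the whole far side, its near face at x = 53 mm.
- edge (a point): middle of the block's right-hand top edge (block frame 0, -110, 30 mm), the edge over which the red line must come; axes as the block's
- fence (a point): foot of the fence's near face, halfway along (block frame 53, 0, 30 mm); axes as the block's
- plate: loose flat brass plate 60 (its x) x 120 (its y) x 6 mm thick, about 150 g, lying on the block, askew by up to 0.2 rad. Origin at the centre of its underside; +x towards the fence, +y to the left. A red line 3 mm wide runs right across it, 35 mm from its right-hand (-y) end. A fingertip slides and turns it freely; it stops when the push stops.
- line (a point): middle of the red line, on the plate's upper face (plate frame 0, -25, 6 mm)
- rear (a point): middle of the lower side of the plate's long far edge (plate frame 30, 0, 0 mm), which goes against the fence
- v_block: bystander: grey steel V block 45 x 50 x 34 mm, left of the bending block; origin at the centre of its underside
- focus_gauge: bystander: upright aluminium gauge with black lines, 30 x 22 x 75 mm high, left and to the back; origin at the centre of its underside
- tag_blanks: bystander: small stack of grey name-plate blanks 34 x 53 x 14 mm, left and to the front; origin at the centre of its underside
- screwdriver: bystander: screwdriver with red handle, 28 x 199 x 26 mm, beyond the block on the right; origin at its centre on the worktop
- hex_key: bystander: black hex key 34 x 104 x 9 mm, beyond the screwdriver; origin at its centre on the worktop

How it is judged:
By the outcome, as a careful person would: the job done as asked, in the order asked, and still so for the second after the job is handed in, with the robot touching nothing.
It also fails if it takes over 51 s, if anything falls off the work surface, if the arm or the gripper's body presses on something with over 40 N, if the wrist force passes 120 N, or if a joint passes its speed limit or range.

## Robot

A 6-joint arm with a two-finger parallel gripper is mounted at the origin on a cart in front of the work surface, level with it; the furniture and walls round the work are solid. World frame = base frame: x ahead of the robot, y to its left, z up, the work surface at z = 0. Lengths are in mm, angles in rad, forces in N, time in s.
With the tool pointing down it reaches from about 275 to 825 mm from the base axis. Payload 4.9 kg.
Tool frame: the origin (TCP) lies at the very end of the fingers, on their centre line; the grasp point (between the pads) lies 19 mm behind it; z points along the fingers, y is the line along which they close (so a half turn about z gives the same grasp; the last joint's range is limited). The gripper opens to 85 mm and grips with 20 to 120 N. Pads are 22 mm wide; open, the fingers measure 114 mm over their backs; the gripper's body (76 mm by 85 mm) begins 54 mm behind the grasp point. The pads swing forward as they close: fully open they stand 13 mm farther back than shut.
Start: joints at [-1.356, 0.326, -0.193, 1.052, 0, 1.437], TCP at [187.986, -516.894, 231.281] pointing down, gripper open.
Joint ranges: [-2.65, 2.65], [-0.97, 1.79], [-1.3, 1.35], [-1.93, 2.1], [-1.47, 1.37], [-3.14, 3.14]. Speed limits (rad/s): [2.57, 2.57, 3.14, 3.14, 3.14, 3.14].

## Interface

Orientations are given as [roll, pitch, yaw] about the fixed x, y, z axes, in that order (R = Rz(yaw) Ry(pitch) Rx(roll)).
In Python, from bench import bot, solve_ik, imaging gives the robot as it stands. Calls block until the motion is done:
- bot.move_ptp(position, orientation): joint-space move of the TCP to a pose.
- bot.movel(position, rot=None, max_speed=150, threshold=None): straight line of the TCP; rot=None keeps the orientation; max_speed is the mean speed in mm/s. With threshold (N) it stops when the force on the tool has changed by that much, and returns True; else False.
- bot.move_j(angles): joint-space move.
- bot.grip(opening, effort=None): opening from 0.0 (shut) to 1.0 (fully open); effort is the grip in N (None keeps the last); returns when the fingers have stopped.
- bot.dwell(seconds).
- solve_ik(position, orientation): joint angles nearest the present ones, or None.
- bot.get_state(): the state.
- imaging.capture(name): name is "side" or "top" or "wrist"; returns the picture (480x640x3 uint8, blue, green, red); there is no depth.
- imaging.camera_model(name): a dict with "K" (3x3 intrinsics, pixels), "position" and "rotation" of the camera in the world. Camera axes: x right, y up, looking along -z (the intrinsics and any distortion apply to the point x, -y, -z); pixel columns grow to the right and rows downward; lengths in mm; the calibration is good to about 2 mm. The wrist camera is an equidistant fisheye: a pixel r from the principal point sees the ray r / f radians off the axis. A picture is of the moment at which its call begins: read the wrist's pose just before it. camera_model takes no time and is no camera call; for the wrist camera it gives the pose at the moment of the call.
A pose or a line that the arm cannot do raises bot.IKError and nothing moves.
- bot.sign_off(): hands the job in; it is judged then, once.
The state is a dict: "t": time; "qpos": joint angles; "joint_velocities": joint speeds; "effort": joint torques, N m; "tcp_pos": TCP position; "orientation": TCP orientation; "contact_force": force on the tool from outside, world axes, zero at the start; "wrist_torque": the same for the moment, N m; "opening": opening from 0.0 (shut) to 1.0 (fully open); "gripper_force": force on a finger pad.
Only numpy, scipy, OpenCV 4.12 (cv2) and the standard library are available. Lean on these libraries where they do the work, as an engineer would, in place of code of your own. Each camera call takes 0.05 s, during which the arm holds its last target. There are 200 camera calls.

## Working session

There is one attempt and no reset: what is moved stays moved. The work goes in short steps, each a Python script; the robot and the scene stay as the last script left them, time stands still between calls to the robot, and variables do not carry over. Pictures are saved under pics/ and viewed, at most 10 in all, crops included, and the job is handed in when it is done.

```bash
mkdir -p pics; ls
python3 - <<'E'
from bench import bot, imaging
import cv2
for n in("top","side"):
    im=imaging.capture(n); cv2.imwrite(f"pics/{n}0.png",im)
    m=imaging.camera_model(n); print(n,m)
print(bot.get_state())
E
```

```text
pics
top {'K': array([[565.58682334,   0.        , 315.29913565],
       [  0.        , 565.58682334, 239.91924177],
       [  0.        ,   0.        ,   1.        ]]), 'position': array([ 344.33060768,    9.9831225 , 1012.90275146]), 'rotation': array([ 0.23255202, -0.00316958, -1.57555203])}
side {'K': array([[553.84109238,   0.        , 323.68308825],
       [  0.        , 553.84109238, 243.96083983],
       [  0.        ,   0.        ,   1.        ]]), 'position': array([ 898.32001754, -790.48652176,  435.67079855]), 'rotation': array([1.16774421, 0.01382702, 0.38950707])}
{'t': 0.1, 'qpos': array([-1.35620164e+00,  3.26901074e-01, -1.93493106e-01,  1.05199141e+00,
        1.65732847e-05,  1.43659738e+00]), 'joint_velocities': array([-0.00112549, -0.00114891,  0.00250361,  0.00033423, -0.00023993,
       -0.00096348]), 'effort': array([ 1.67704355e-03, -4.44238758e+01,  2.63037640e+01,  7.86612625e-03,
       -1.27322760e-04, -3.97456319e-06]), 'tcp_pos': array([ 187.87387568, -516.35971468,  230.55958285]), 'orientation': array([-3.14001990e+00, -2.29062067e-04,  3.48793439e-01]), 'contact_force': array([ 0.58571782, -0.2994477 ,  0.36488593]), 'wrist_torque': array([0.03280404, 0.04911076, 0.0082015 ]), 'gripper_force': 0.0, 'opening': 0.9977928692933359}
```

View pics/top0.png

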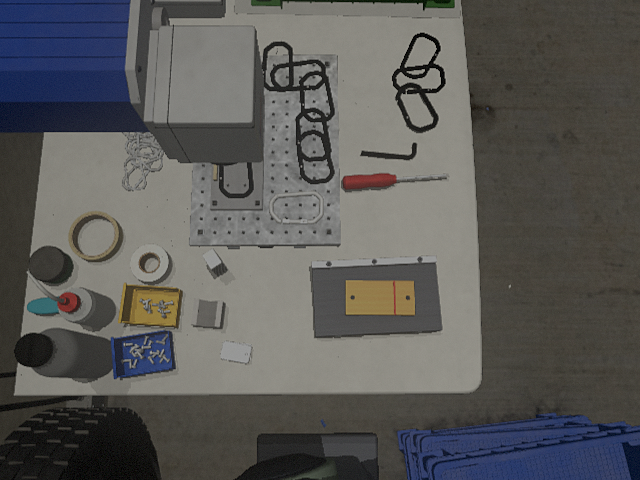

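View pics/side0.png

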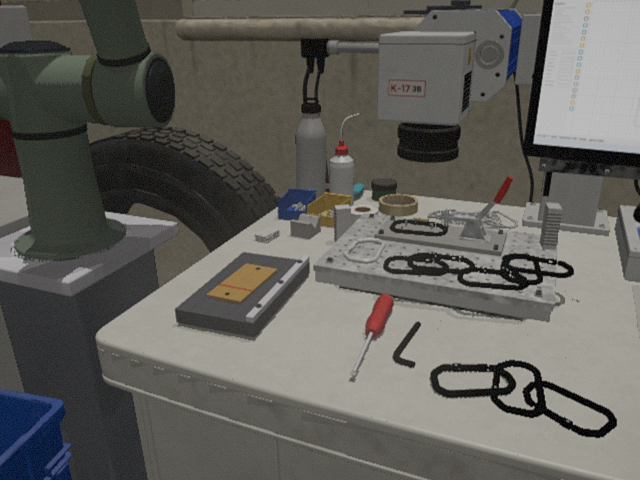

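The top view shows the block at about (312–440, 262–335), with the plate at (346–414, 280–316) and its red line near column 395. The side view shows the same block at (178–310, 252–332). I'll enlarge both.

Run:
```python
import cv2
a=cv2.imread("pics/top0.png")[255:345,300:450]; b=cv2.imread("pics/side0.png")[245:340,170:320]
cv2.imwrite("pics/tc.png",cv2.resize(a,None,fx=5.3,fy=5.3,interpolation=cv2.INTER_CUBIC))
cv2.imwrite("pics/sc.png",cv2.resize(b,None,fx=5.3,fy=5.3,interpolation=cv2.INTER_CUBIC))
```

```text
(no output)
```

View pics/tc.png

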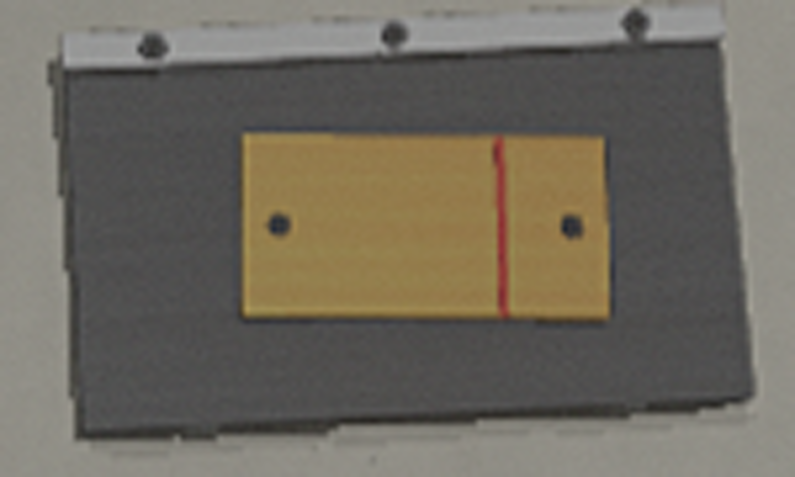

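View pics/sc.png

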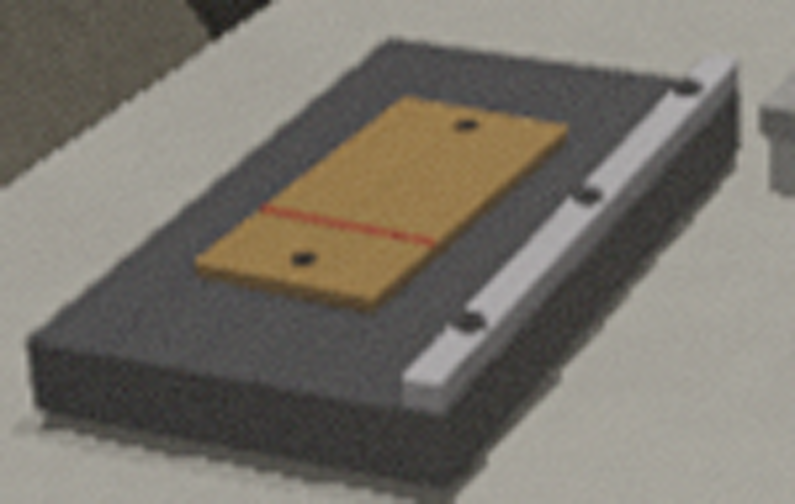

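Top crop: the plate's corners are at (243,133), (604,137), (610,320) and (242,317), and the red line runs from (498,138) to (504,318). The fence's near face (top edge) runs from (65,69) to (722,42). The block's near corners are at (78,437) and (752,400). The side crop shows the same points. Next I'll triangulate and fit.

```bash
cat > h.py <<'E'
import numpy as np, cv2
from scipy.spatial.transform import Rotation as R
from scipy.optimize import least_squares
from bench import imaging
def Rc(m):
    r=np.array(m["rotation"]); return r if r.shape==(3,3) else R.from_euler("xyz",r).as_matrix()
def proj(m,P):
    c=(np.atleast_2d(P)-m["position"])@Rc(m); c=c*[1,-1,-1]
    return (c[:,:2]/c[:,2:])*m["K"][0,0]+m["K"][:2,2]
def T(pose,P):  # planar pose x,y,yaw,z
    P=np.atleast_2d(P).astype(float); c,s=np.cos(pose[2]),np.sin(pose[2])
    return np.c_[pose[0]+c*P[:,0]-s*P[:,1],pose[1]+s*P[:,0]+c*P[:,1],P[:,2]]
def inv(pose,P):
    c,s=np.cos(pose[2]),np.sin(pose[2]); d=np.atleast_2d(P)[:,:2]-pose[:2]
    return np.c_[c*d[:,0]+s*d[:,1],-s*d[:,0]+c*d[:,1]]
E
cat > fit.py <<'E'
from h import *
top,side=imaging.camera_model("top"),imaging.camera_model("side")
ct=lambda a:(np.array(a)+.5)/5.3-.5+[300,255]
cs=lambda a:(np.array(a)+.5)/5.3-.5+[170,245]
PL=np.array([[30,60,0],[30,-60,0],[-30,-60,0],[-30,60,0],[30,-25,0],[-30,-25,0]])
PT=ct([(243,133),(604,137),(610,320),(242,317),(498,138),(504,318)])
PS=cs([(569,125),(375,302),(196,264),(405,97),(435,241),(265,208)])
BT=np.array([[-65,110,30],[-65,-110,30],[53,110,40],[53,-110,40],[65,110,40],[65,-110,40]])
Bt=ct([(78,437),(752,400),(65,69),(722,42),(62,33),(722,5)])
Bs=cs([(390,40),(30,343),(700,58),(404,380),(739,63),(443,384)])
def tri(a,b): return least_squares(lambda p:np.r_[proj(top,p)[0]-a,proj(side,p)[0]-b],[500,-100,30]).x
np.set_printoptions(precision=1,suppress=True)
for n,A,B in(("plate",PT,PS),("block",Bt,Bs)):
    print(n);print(np.array([tri(a,b) for a,b in zip(A,B)]))
for use in("top","both","side"):
    for n,L,A,B,z in(("plate",PL,PT,PS,36),("block",BT,Bt,Bs,0)):
        def f(p):
            W=T(p,L)+[0,0,z]
            return np.r_[(proj(top,W)-A).ravel()*(use!="side"),(proj(side,W)-B).ravel()*(use!="top")]
        s=least_squares(f,[480,-110,.1]); print(use,n,s.x[:2],"%.4f rms %.2f"%(s.x[2],np.sqrt(np.mean(s.fun**2))))
        if n=="block":
            b=s.x; print("  line rel",inv(b,T(p0,[0,-25,0])),"rear rel",inv(b,T(p0,[30,0,0])),"yaw %.4f"%(p0[2]-b[2]))
        p0=s.x
E
python3 fit.py
```

```text
plate
[[ 503.4  -47.    35.6]
 [ 502.  -166.3   33.5]
 [ 442.  -165.5   33.6]
 [ 443.2  -45.6   34.8]
 [ 501.6 -130.9   35.3]
 [ 443.  -130.5   35.1]]
block
[[ 405.7    8.1   26.8]
 [ 416.6 -211.7   27. ]
 [ 523.7   11.1   37.8]
 [ 533.7 -206.    36.7]
 [ 536.5   12.4   37.3]
 [ 545.9 -206.4   38.2]]
top plate [ 473.  -105.4] -0.0139 rms 0.14
top block [476.3 -98.8] 0.0415 rms 0.30
  line rel [[ -4.9 -31.4]] rear rel [[26.4 -8.1]] yaw -0.0553
both plate [ 472.8 -106.3] -0.0106 rms 0.55
both block [ 476.4 -100.1] 0.0464 rms 0.93
  line rel [[ -5.3 -30.9]] rear rel [[26.1 -7.7]] yaw -0.0570
side plate [ 473.6 -108.5] -0.0057 rms 0.28
side block [ 478.  -103.9] 0.0526 rms 0.46
  line rel [[ -6.1 -29.4]] rear rel [[25.3 -6.1]] yaw -0.0583
```

Both views agree: the plate's line sits at block y ≈ −31, so it needs about −79 mm. Rear is at x ≈ 26 and needs about +27 mm, with about 0.056 rad of turn. The triangulated heights (plate about 35, block 27, fence 37.5) match the stated 36/30/40 with a bias of up to 3 mm. I'll shut the hand, look with the wrist camera, and touch off on the block to calibrate z.

```bash
cat >> h.py <<'E'
B=np.array([476.3,-99.5,0.044])   # block pose estimate
def W(x,y,z): return T(B,[x,y,z])[0]
O=[np.pi,0,B[2]]
def wproj(m,P):
    c=(np.atleast_2d(P)-m["position"])@Rc(m); c=c*[1,-1,-1]
    th=np.arctan2(np.hypot(c[:,0],c[:,1]),c[:,2]); ph=np.arctan2(c[:,1],c[:,0])
    return np.c_[np.cos(ph),np.sin(ph)]*(th*m["K"][0,0])[:,None]+m["K"][:2,2]
E
python3 - <<'E'
from h import *
from bench import bot
bot.move_ptp(W(-10,60,160),O); bot.grip(0.0)
m=imaging.camera_model("wrist"); im=imaging.capture("wrist"); cv2.imwrite("pics/w1.png",im)
print(m); s=bot.get_state(); print(s["t"],s["tcp_pos"],s["orientation"],s["contact_force"])
# touch off on the bare left part of block
bot.movel(W(-10,60,45)); 
print(bot.movel(W(-10,60,24),max_speed=15,threshold=3))
s=bot.get_state(); print(s["t"],s["tcp_pos"],s["contact_force"])
bot.movel(s["tcp_pos"]+[0,0,15]); s=bot.get_state(); print(s["t"],s["tcp_pos"],s["contact_force"])
cv2.imwrite("pics/t1.png",imaging.capture("top")); cv2.imwrite("pics/s1.png",imaging.capture("side"))
E
```

```text
{'K': array([[371.64829954,   0.        , 320.92222542],
       [  0.        , 371.64829954, 242.98474667],
       [  0.        ,   0.        ,   1.        ]]), 'position': array([539.25216394, -37.39237709, 301.8239092 ]), 'rotation': array([-2.98841451e-01, -4.68228658e-04, -1.52566122e+00])}
2.9167 [463.68161966 -39.97208293 160.00025196] [-3.14158438e+00 -1.43142186e-05  4.40483680e-02] [-0.5702901  -0.1860666   0.46866915]
True
4.5917 [463.76370457 -40.0607163   35.72935372] [-1.46814626  0.36255075  7.75088276]
4.8417 [464.52760684 -40.24232311  51.05851186] [-0.00769244  0.45020531  0.22873161]
```

View pics/w1.png

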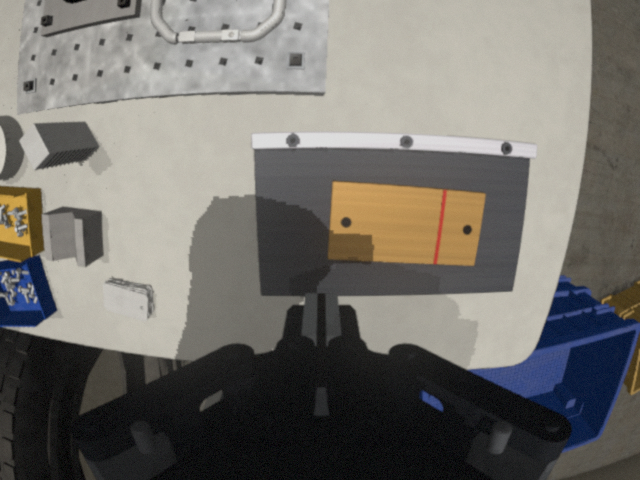

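The wrist view shows the shut fingertips at (302–340, 293), about 17 mm thick. The plate is at (328–485, 182–266). The touch at z = 35.7 was the plate's own left end, because the tip overlapped it, and this confirms the plate's top at 36 mm. Now I'll push the end squarely from the left, stopping a few mm short.

Run:
```python
from h import *
from bench import bot
bot.movel(W(-4,78,51)); bot.movel(W(-4,78,33.2),max_speed=40,threshold=6)
print(bot.get_state()["tcp_pos"],bot.get_state()["contact_force"])
print(bot.movel(W(-4,-11,33.2),max_speed=45,threshold=15))
s=bot.get_state(); print(s["t"],s["tcp_pos"],inv(B,s["tcp_pos"]),s["contact_force"])
bot.movel(W(-4,0,33.2),max_speed=60); bot.movel(W(-60,20,120))
bot.dwell(.2); print(bot.get_state()["t"])
m=imaging.camera_model("wrist"); np.save("m2.npy",m,allow_pickle=True); im=imaging.capture("wrist"); cv2.imwrite("pics/w2.png",im)
t=imaging.capture("top"); cv2.imwrite("pics/t2.png",t)
a=cv2.resize(im[60:330,240:640],None,fx=2,fy=2,interpolation=cv2.INTER_CUBIC); cv2.imwrite("pics/w2c.png",a)
```

```text
[468.65144614 -21.80940804  32.97003394] [0.22486501 0.17257346 0.73145027]
False
7.9333 [ 472.79512541 -110.62832965   33.21759653] [[ -3.99097094 -10.96339444]] [0.58582438 1.14010596 0.82588728]
9.3167
```

View pics/w2c.png

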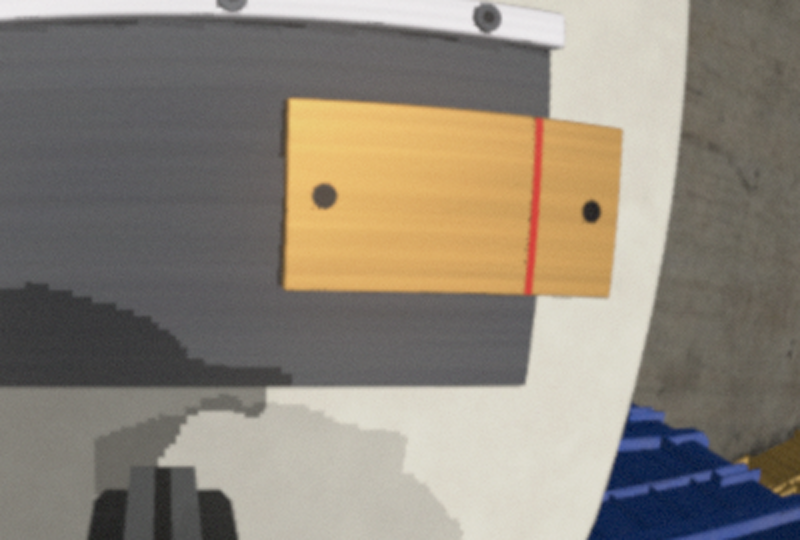

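The line runs from (541,118) to (529,294) in the crop, just inside the block's right edge, which runs from (551,60) to (525,384). The plate is nearly square to the block. I'll fit this view for numbers.

```bash
cat >> h.py <<'E'
PL=np.array([[30,60,36],[30,-60,36],[-30,-60,36],[-30,60,36],[30,-25,36],[-30,-25,36]])
def wfit(m,uvp,corners,xs,ys,z=30):
    """uvp: 6 plate pts; corners: list of (local xyz, uv); xs: uv on right edge top (free x); ys: uv on near edge top (free y)"""
    def f(p):
        r=[(wproj(m,T(p[:3],PL))-uvp).ravel()]
        for L,uv in corners: r.append((wproj(m,T(p[3:6],L))[0]-uv))
        k=6
        for uv in xs: r.append(wproj(m,T(p[3:6],[p[k]*50,-110,30]))[0]-uv); k+=1
        for uv in ys: r.append(wproj(m,T(p[3:6],[-65,p[k]*50,30]))[0]-uv); k+=1
        return np.concatenate(r)
    p0=np.r_[480,-180,.04,B,np.zeros(len(xs)+len(ys))]
    s=least_squares(f,p0,x_scale=np.r_[10,10,.05,10,10,.05,np.ones(len(xs)+len(ys))]); p=s.x
    print("plate",p[:3],"block",p[3:6],"res",np.round(s.fun,1))
    print("line rel",inv(p[3:6],T(p[:3],[[30,-25,0],[0,-25,0],[-30,-25,0]])),"rear rel",inv(p[3:6],T(p[:3],[[30,60,0],[30,-60,0]])),"dyaw",p[2]-p[5])
    return p
E
python3 - <<'E'
from h import *
np.set_printoptions(precision=3,suppress=True)
m=np.load("m2.npy",allow_pickle=True).item()
c=lambda a:(np.array(a)+.5)/2-.5+[240,60]
wfit(m,c([(289,98),(622,128),(608,297),(284,290),(541,118),(529,294)]),
 [([-65,-110,30],c((525,384))),([53,-110,40],c((564,47)))],c([(551,62),(550,100),(537,300),(531,345)]),c([(20,386),(300,385)]))
E
```

```text
plate [ 480.656 -177.735    0.049] block [478.656 -99.687   0.045] res [-0.8 -0.7  1.4 -0.1  1.4  0.7 -0.2  0.5 -0.5 -0.9 -0.5  0.7  0.1  0.4
  0.7 -0.8 -0.1 -0.   0.1  0.  -0.4 -0.  -0.2 -0.   0.  -0.   0.   0.5]
line rel [[  28.64  -102.913]
 [  -1.36  -103.059]
 [ -31.359 -103.205]] rear rel [[  28.227  -17.914]
 [  28.81  -137.913]] dyaw 0.004859786791341428
```

Line at −103, which agrees with the finger geometry. Next I'll push it to the fence at its middle until contact, and look from above the edge.

Run:
```python
from h import *
from bench import bot
bot.movel(W(-56,-80,60),max_speed=200); bot.movel(W(-56,-80,33.2),max_speed=60,threshold=6)
print(bot.movel(W(-8,-80,33.2),max_speed=25,threshold=6))
s=bot.get_state(); print(s["t"],s["tcp_pos"],inv(B,s["tcp_pos"]),s["contact_force"])
bot.movel(W(-50,-80,33.2),max_speed=100); bot.movel(W(-66,-108,70),max_speed=200)
bot.dwell(.2); print(bot.get_state()["t"])
m=imaging.camera_model("wrist"); np.save("m3.npy",m,allow_pickle=True); im=imaging.capture("wrist"); cv2.imwrite("pics/w3.png",im); print(m["position"])
a=cv2.resize(im[40:310,150:550],None,fx=2,fy=2,interpolation=cv2.INTER_CUBIC); cv2.imwrite("pics/w3c.png",a)
```

```text
True
12.125 [ 460.05972136 -179.44221844   32.4486553 ] [[-19.74088334 -79.15050514]] [-1.22019803  0.10751394 -0.67365736]
13.1667
[ 491.34098965 -206.95683204  210.36970941]
```

View pics/w3c.png

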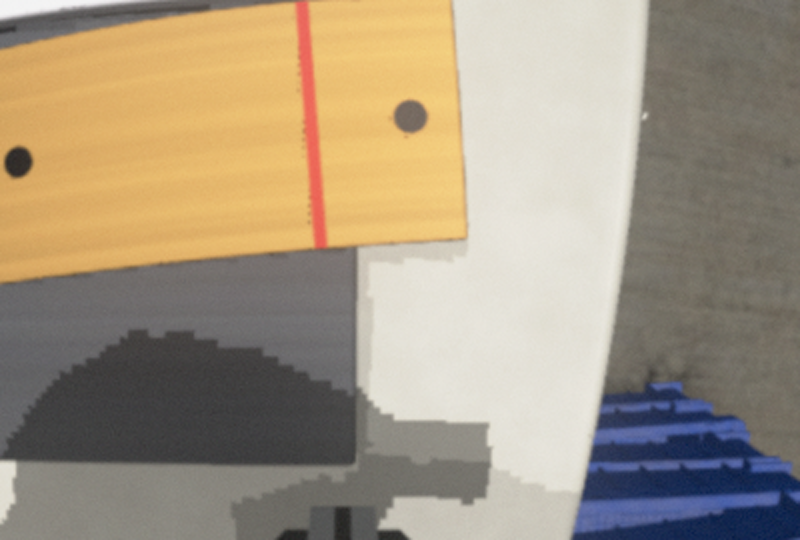

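The plate has turned a little: the line is about 8 mm short of the edge, and one corner met the fence first. I'll rectify the wrist picture into block coordinates and measure the plate by colour.

```bash
cat >> h.py <<'E'
def ortho(im,m,z,x0=-90,x1=90,y0=-165,y1=15,s=4):
    xs=np.arange(x1,x0,-1/s); ys=np.arange(y1,y0,-1/s)   # rows: x falling, cols: y falling
    Y,X=np.meshgrid(ys,xs); P=T(B,np.c_[X.ravel(),Y.ravel(),np.full(X.size,z)])
    uv=wproj(m,P).reshape(X.shape+(2,)).astype(np.float32)
    o=cv2.remap(im,uv[...,0],uv[...,1],cv2.INTER_CUBIC,borderValue=(255,0,255))
    return o,lambda c,r:(x1-np.asarray(r)/s,y1-np.asarray(c)/s)
def edge1(o,loc,axis,at,lo,hi):
    """steepest grey step along block axis ('x' or 'y') near [lo,hi] at the other coordinate; block-frame value"""
    g=cv2.GaussianBlur(cv2.cvtColor(o,cv2.COLOR_BGR2GRAY),(0,0),2).astype(float); n,k=g.shape
    X,Y=loc(np.arange(k),np.arange(n))
    if axis=="y": l=g[np.argmin(abs(X-at))]; c=Y
    else: l=g[:,np.argmin(abs(Y-at))]; c=X
    d=abs(np.gradient(l)); d[(c<lo)|(c>hi)]=0; i=d.argmax(); return c[i]
def analyse(im,m,fx=(35,60)):
    o,loc=ortho(im,m,36); h=cv2.cvtColor(o,cv2.COLOR_BGR2HSV)
    red=cv2.inRange(h,(0,130,90),(6,255,255))|cv2.inRange(h,(174,130,90),(180,255,255))
    brass=cv2.inRange(h,(12,90,80),(30,255,255))|red
    out={}
    k=np.ones((5,5)); brass=cv2.morphologyEx(brass,cv2.MORPH_OPEN,k)
    n,l,st,_=cv2.connectedComponentsWithStats(brass); b=(l==1+st[1:,4].argmax())
    r,c=np.nonzero(b&(red>0)); X,Y=loc(c,r); q=np.polyfit(X,Y,1); print("line: y at x=mean",Y.mean(),"xmean",X.mean(),"tilt",-q[0],"n",len(X))
    # near and far plate edges
    E=[]
    for col in np.nonzero(b.any(0))[0][::8]:
        rr=np.nonzero(b[:,col])[0]; xa,yy=loc(col,rr.min()-.5); xb,_=loc(col,rr.max()+.5); E.append((yy,xa,xb))
    E=np.array(E); print("plate y range",E[:,0].max(),E[:,0].min())
    for y in E[::6]: print("  y %.1f far %.1f near %.1f"%tuple(y))
    o3,loc3=ortho(im,m,30); o4,loc4=ortho(im,m,40)
    print("block edge y:",[round(edge1(o3,loc3,"y",x,-122,-98),1) for x in(-55,-45,-35,-25)],"near edge x:",[round(edge1(o3,loc3,"x",y,-72,-58),1) for y in(-30,-60,-90)])
    print("fence top near x:",[round(edge1(o4,loc4,"x",y,*fx),1) for y in(0,-20,-40,-60,-80,-100)])
    return o
E
python3 - <<'E'
from h import *
m=np.load("m3.npy",allow_pickle=True).item()
o=analyse(cv2.imread("pics/w3.png"),m); cv2.imwrite("pics/o3.png",o)
E
```

```text
Traceback (most recent call last):
  File "h.py", line 58, in analyse
    r,c=np.nonzero(b&(red>0)); X,Y=loc(c,r); q=np.polyfit(X,Y,1); print("line: y at x=mean",Y.mean(),"xmean",X.mean(),"tilt",-q[0],"n",len(X))
                                               ~~~~~~~~~~^^^^^^^
TypeError: expected non-empty vector for x
```

Run:
```python
from h import *
im=cv2.imread("pics/w3.png"); h=cv2.cvtColor(im,cv2.COLOR_BGR2HSV)
print(h[90,302:310],h[115,225],h[90,380])
o,_=ortho(im,np.load("m3.npy",allow_pickle=True).item(),36); cv2.imwrite("pics/o3.png",o); print(o.shape)
```

```text
[[  5 154 237]
 [  3 158 237]
 [  3 157 237]
 [  3 160 237]
 [  4 155 239]
 [  8 150 238]
 [ 15 138 236]
 [ 19 131 237]] [ 17 138 224] [ 19  44 211]
(720, 720, 3)
```

View pics/o3.png

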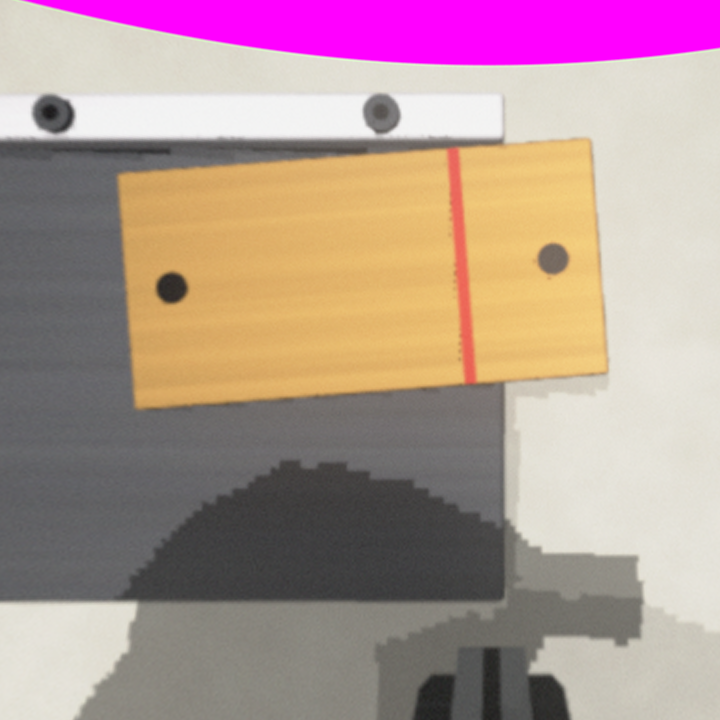

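The rectified view (4 px/mm) is clear. The plate is turned about 0.074 rad, with far corners at (118,174) and (590,139). The line's middle is at (462,265), and the block edge is at column 504, about 10.5 mm away. I'll press the left part of the near edge to turn it flat, push the end along the fence, press again and measure.

```bash
sed -i 's/k=np.ones((5,5));/k=np.ones((5,5),np.uint8);/; s/(0,130,90),(6,/(0,120,90),(8,/' h.py
cat > act.py <<'E'
from h import *
from bench import bot
def rep(tag):
    s=bot.get_state(); print(tag,round(s["t"],1),inv(B,s["tcp_pos"]).round(2),s["contact_force"].round(1))
def press(y,start=-56,end=-13,thr=5):
    bot.movel(W(start,y,60),max_speed=200); bot.movel(W(start,y,33.2),max_speed=60,threshold=6)
    print(bot.movel(W(end,y,33.2),max_speed=25,threshold=thr)); rep("press")
    bot.movel(W(start,y,33.2),max_speed=100); bot.movel(W(start-10,y,70),max_speed=150)
def endpush(x,y,start=8,thr=12):
    bot.movel(W(x,start+5,70),max_speed=200); bot.movel(W(x,start,33.2),max_speed=80,threshold=6)
    print(bot.movel(W(x,y,33.2),max_speed=25,threshold=thr)); rep("end")
    bot.movel(W(x,start,33.2),max_speed=100); bot.movel(W(x,start,70),max_speed=150)
def look(n):
    bot.movel(W(-66,-90,70),max_speed=200); bot.dwell(.2)
    m=imaging.camera_model("wrist"); im=imaging.capture("wrist"); cv2.imwrite(f"pics/w{n}.png",im); np.save(f"m{n}.npy",m,allow_pickle=True)
    cv2.imwrite(f"pics/o{n}.png",analyse(im,m)); rep("look")
E
python3 - <<'E'
from act import *
analyse(cv2.imread("pics/w3.png"),np.load("m3.npy",allow_pickle=True).item())
press(-48); endpush(25,-16.5); press(-68); look(4)
E
```

```text
line: y at x=mean -100.30787495053423 xmean 23.67402057776019 tilt -0.07550179463340327 n 2527
plate y range -14.5 -136.5
  y -14.5 far 46.4 near 42.6
  y -26.5 far 47.6 near -11.9
  y -38.5 far 48.6 near -11.1
  y -50.5 far 49.6 near -10.1
  y -62.5 far 50.4 near -9.1
  y -74.5 far 51.6 near -8.4
  y -86.5 far 52.4 near -7.4
  y -98.5 far 53.1 near -6.4
  y -110.5 far 54.1 near -5.4
  y -122.5 far 54.9 near -4.4
  y -134.5 far 28.4 near -3.4
block edge y: [np.float64(-111.0), np.float64(-114.0), np.float64(-111.2), np.float64(-111.0)] near edge x: [np.float64(-62.8), np.float64(-62.5), np.float64(-62.8)]
fence top near x: [np.float64(56.0), np.float64(54.2), np.float64(54.2), np.float64(54.2), np.float64(55.8), np.float64(54.5)]
True
press 15.7 [[-17.34 -47.09]] [ 0.4  0.8 -0.2]
False
end 19.1 [[ 25.02 -16.53]] [0.6 1.2 0.9]
True
press 22.7 [[-17.28 -67.71]] [-1.1 -1.3  0.8]
line: y at x=mean -108.81018337885291 xmean 24.474444010924696 tilt -0.0033609617861538603 n 2563
plate y range -24.5 -142.5
  y -24.5 far 52.9 near 51.1
  y -36.5 far 53.9 near -5.4
  y -48.5 far 54.1 near -5.6
  y -60.5 far 53.9 near -5.4
  y -72.5 far 53.9 near -5.4
  y -84.5 far 53.9 near -5.4
  y -96.5 far 54.1 near -5.4
  y -108.5 far 53.9 near -5.1
  y -120.5 far 53.6 near -5.1
  y -132.5 far 53.9 near -5.1
block edge y: [np.float64(-111.2), np.float64(-111.0), np.float64(-111.0), np.float64(-111.0)] near edge x: [np.float64(-62.8), np.float64(-62.8), np.float64(-62.5)]
fence top near x: [np.float64(56.0), np.float64(54.2), np.float64(54.5), np.float64(54.5), np.float64(55.5), np.float64(54.5)]
look 24.1 [[-66.3 -89.3]] [ 0.4 -0.1  0.6]
```

The plate is now flat on the fence (tilt −0.003), with 2.3 mm left to go. I'll nudge it by that much and press a bit more firmly.

Run:
```python
from act import *
endpush(25,-18.8,start=2); press(-68,start=-40,end=-10,thr=10); look(5)
cv2.imwrite("pics/t5.png",imaging.capture("top"))
```

```text
False
end 26.6 [[ 25.06 -18.75]] [0.2 1.9 1.3]
True
press 29.5 [[-17.2  -67.56]] [-0.1 -0.8  0.1]
line: y at x=mean -111.02397525135345 xmean 24.1399845320959 tilt -0.0015595493687108129 n 2586
plate y range -26.75 -144.75
  y -26.8 far 53.4 near 19.6
  y -38.8 far 53.9 near -5.4
  y -50.8 far 53.9 near -5.6
  y -62.8 far 53.9 near -5.4
  y -74.8 far 53.9 near -5.4
  y -86.8 far 54.1 near -5.4
  y -98.8 far 54.1 near -5.4
  y -110.8 far 53.6 near -5.1
  y -122.8 far 53.9 near -5.1
  y -134.8 far 53.9 near -4.9
block edge y: [np.float64(-111.2), np.float64(-111.0), np.float64(-111.0), np.float64(-110.8)] near edge x: [np.float64(-62.8), np.float64(-62.8), np.float64(-62.5)]
fence top near x: [np.float64(56.0), np.float64(54.2), np.float64(54.5), np.float64(54.5), np.float64(55.8), np.float64(54.5)]
look 30.8 [[-65.82 -89.54]] [0.1 0.6 0.2]
```

View pics/o5.png

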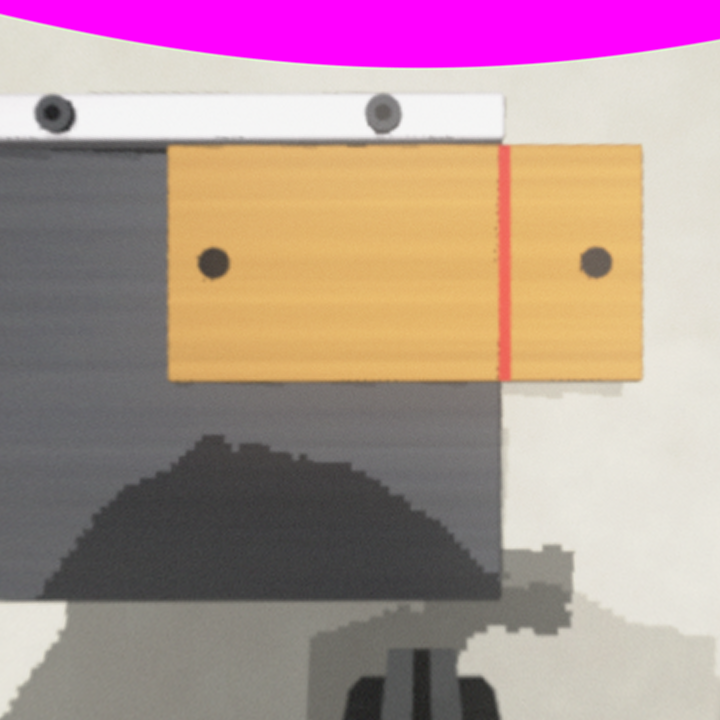

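The rectified view shows the plate flush along the fence. The red line is at columns 499–510 (centre y = −111.0), right over the block edge at y = −111.0. Now I'll retreat and hand in.

Run:
```python
from act import *
bot.movel(W(-80,-90,200)); bot.dwell(.3); rep("end"); print(bot.sign_off())
```

```text
end 32.2 [[-80.25 -89.79]] [-0.5  0.2 -0.1]
the job is handed in; nothing more can be done
None
```

The job is handed in at 32 s: the plate lies flat against the fence, its red line within about 0.5 mm of the block's right-hand edge by the last wrist picture, the hand is clear, and I only pushed the plate and touched nothing else on the worktop.

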